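# Check the tape measure against the steel rule under the magnifier

### The job

Check the tape measure on the checking board: draw its sprung, self-locking blade out along the steel rule until the outer face of the end hook is level with the cursor's red line, and let go of it there. Then take the magnifier by its handle from its wooden case, lift it over the small drawer and hold it level and still with the lens centred about 2 cm above the top of the hook at the red line, the handle square to the tape so that nothing hides the scale. Finish while still holding it there, the magnifier never touching the board or the tape, and disturb nothing else.

Things in the scene. Friction and masses are not known exactly. Their poses are not given: they have to be found in the camera images.
- jig: Fixed plywood checking board 360 x 110 x 18 mm with a grey tape measure bedded at one end. Origin: centre of its underside; x: the way the blade is drawn out, y: across, towards the rule's side, z up. Tape case (66 mm tall, 36 wide; wooden cheeks 22 mm high, out to y = +-35 mm) at x = -168 to -92 mm. Flat steel rule, 1.5 mm thick, beside the blade at y = 14 to 39 mm.
- hook_face (a point): Top edge, mid-width, of the outer face of the tape's steel end hook; axes as the board's, always on the board's line y = 0. Hook: 24 mm wide (y), 10 mm long (from this face back to the case), 26 mm tall; its top is 46 mm above the table, its lower end 2 mm above the board. Pinch it across its width. The yellow blade behind it is 19 mm wide, 13 mm below the hook's top.
- blade (a joint): How far the blade is drawn out, m, 0 to 0.21; the hook's outer face is at x = value - 0.075 in the board's frame. A spring pulls it back with 3 to 4.5 N and a self-lock brakes it with 6 N: drawing out takes 9 to 11 N plus 12 N per m/s, it stays where it is left, and 2 to 3 N pushes it back in.
- mark (a point): End next to the blade, mid-width, of the 2.5 mm red line on the cursor, a fixed thin dark sleeve (24 mm along, 31 mm across) round the rule, its top 21 mm above the table. The line runs across the board; axes as the board's. Its place differs each time, always beyond the hook's start. The tape is right when hook_face and mark have the same x in the board's frame.
- magnifier: Hand magnifier, about 140 g: lens in a chromed rim 80 mm across, 10 mm thick. Origin: centre of the lens's underside, z up; the black handle points along -x: a bar at x = -60 to -150 mm, 18 mm wide (y), 16 mm tall, its centre line 5 mm above the origin's level. At the start it lies on its case, the whole handle over the edge, centre line 35 mm above the table.
- magcase: The magnifier's closed dark wooden case, fixed, 100 x 90 x 30 mm (x, y, z), origin at the centre of its underside.
- drawer: Small loose drawer 252 x 84 x 85 mm (x, y, z) with a dark front at -x, open at the top, standing between the magnifier and the checking board. Origin at the centre of its underside. Leave it where it is.
- plane: Wooden block plane 240 x 65 mm, 34 mm high, blade to 62 mm; origin at the centre of its underside. Bystander.
- hammer: Hammer lying on the table. Bystander.
- chisel: Chisel with wooden handle, 250 mm long, lying. Bystander.
- square: Try square with 100 mm wooden stock and 150 mm steel blade, lying. Bystander.
- bottle: White glue bottle, 52 mm across, 140 mm tall, standing. Bystander.
- bowl: White bowl 116 mm across, 55 mm high. Bystander.
Things that resemble listed ones, but are neither listed nor needed, are in the scene too. Leave any turquoise or yellow look-alike of the magnifier alone.

How it is judged:
By the outcome, as a careful person would: the job done as asked, in the order asked, and still so for the second after the job is handed in, while the arm keeps its last pose, push and grip.
It also fails if it takes over 58 s, if anything falls off the work surface, if the arm or the gripper's body presses on something with over 40 N, if the wrist force passes 120 N, or if a joint passes its speed limit or range.

### The arm

A 6-joint arm with a two-finger parallel gripper is mounted at the origin on the work surface. World frame = base frame: x ahead of the robot, y to its left, z up, the work surface at z = 0. Lengths are in m, angles in degrees, forces in N, time in s.
With the tool pointing down it reaches from about 0.3 to 0.75 m from the base axis. Payload 8.5 kg.
Tool frame: the origin (TCP) lies midway between the tips of the shut fingers; the grasp point (between the pads) lies 19 mm behind it; y points along the fingers, x is the direction in which the jaws open and shut, and the axes are right-handed (so a half turn about y gives the same grasp; the last joint's range is limited). The gripper opens to 85 mm and grips with 20 to 120 N. Pads are 22 mm wide; open, the fingers measure 114 mm over their backs; the gripper's body (76 mm by 85 mm) begins 54 mm behind the grasp point. The pads swing forward as they close: fully open they stand 13 mm farther back than shut.
Start: joints at [-87.737, 21.807, 74.336, -0, 83.858, -12.336], TCP at [0.139, -0.532, 0.231] pointing down, gripper open.
Joint ranges: [-178.18, 178.18], [-50.72, 133.34], [12.68, 142.11], [-81.47, 261.47], [9.98, 163.14], [-165.26, 165.26]. Speed limits (degrees/s): [136.94, 136.94, 180, 180, 180, 180].

### API

Orientations are given as a 3x3 rotation matrix whose columns are the frame's x, y, z axes.
In Python, from rig import env gives the robot as it stands.
- The arm moves only by the tool carry_out, never from a script. Its argument "plan" is a list of rows, each a list of 3 entries, a list of its own where there are three numbers: the shift along the tool's x, y, z in m, then the turn, a rotation vector about the tool's x, y, z in degrees, then the finger opening in m, from 0 to 0.0854. In form: [[[dx, dy, dz], [ax, ay, az], jaw], ...]. A call has 1 to 8 rows; each row shifts and turns the commanded pose from where the row before left it, along the tool's axes as they then stand; what a row does not reach is not made up. A row lasts 1/8 s, in which the tool goes at most 62.5 mm and 10.7 degrees, less where a joint would pass 70% of its speed; a pose out of reach is approached as far as the arm can. A call is refused whole if a number of a shift passes 0.0625 or a number of a turn 10.7, either way. A call with a gripper value outside its range is refused whole. The fingers move at their own pace and stop on an object; "force" is the grip in N (left out, the last holds). Time passes only in rows, so rows that do not move let the fingers close. It gives the time, the measured TCP pose, the force and the opening at its end, in the units of the state.
- env.observe(): the state, without advancing time (a new reading comes with each control period).
- env.get_image(name): name is "side" or "top" or "wrist"; returns a dict with "image" (420x560x3 uint8, red, green, blue), "vfov" (degrees; the focal length in pixels is half the picture's height over the tangent of half this angle, whatever the lens; pixels are square), "cx", "cy" (the principal point, pixels), "rvec" (rotation vector, rad) and "tvec" (3), from world to camera coordinates, as OpenCV has them; the wrist camera has in their place "tool_from_camera" (4x4, takes a point from camera to tool coordinates, whose origin is the TCP and whose axes are the tool frame's). Camera axes: x right, y down, z forward; pixel columns grow to the right and rows downward; lengths in m; the calibration is good to about 2 mm. A picture is of the moment at which its call begins: read the wrist's pose just before it. There is no depth.
- env.close_job(): hands the job in, once; it reports no verdict.
Trained networks look in a picture, given as the dict that the camera call returned (one of the last four; its "shot" number tells which), for a name from the list of things; names that differ only in an ending like _2 or _b are one class to them, and where a whole thing is asked for, a point or a joint stands for the part that bears it (a point fixed in the world has none). Each returns a list of dicts, best first, with "conf" (0 to 1); they miss things now and then, are a little off and sometimes report something else, mostly with a low value. They report only what shows in the picture. A call takes as long as a camera call. They do not tell look-alikes from the thing itself.
- env.outline_of(target, picture): "mask" (420x560 bool, what is visible of it) and "pixel" ([row, column] in pixels, amid what is visible of it).
The state is a dict: "time_s": time; "q": joint angles; "qvel": joint speeds; "joint_efforts": joint torques, N m; "position": TCP position; "tool_rot": TCP orientation; "ft_force": force on the tool from outside, world axes, zero at the start; "wrist_torque": the same for the moment, N m; "grip_width": finger opening in m.
Only numpy, scipy, OpenCV 4.12 (cv2) and the standard library are available. Lean on these libraries where they do the work, as an engineer would, in place of code of your own. Each camera call takes 0.05 s, during which the arm holds its last target.

## Working session

There is one attempt and no reset: what is moved stays moved. The work goes in short steps, Python scripts to look and compute and a tool call to move; the robot and the scene stay as the last step left them, time stands still between calls to the robot, and variables do not carry over. Pictures are saved under pics/ and viewed, and the job is handed in when it is done.

Besides the shell and the picture viewer there is one more tool, called after ">>>" in YAML: its name, and indented under it one key for each argument. carry_out: Moves the arm, as the interface text tells. Its arguments: {"type":"object","properties":{"plan":{"type":"array","items":{"type":"array"}},"force":{"type":"number"}},"required":["plan"]}

```bash
ls; mkdir -p pics; cat > h.py <<'E'
import numpy as np,cv2,pickle
from rig import env
def grab(n,tag):
    o=env.observe(); p=env.get_image(n)
    cv2.imwrite(f'pics/{tag}.png',cv2.cvtColor(p['image'],cv2.COLOR_RGB2BGR))
    if n=='wrist':
        T=np.eye(4);T[:3,:3]=np.array(o['tool_rot']);T[:3,3]=o['position']
        W=T@np.array(p['tool_from_camera']); R=W[:3,:3].T; t=-R@W[:3,3]
    else:
        R=cv2.Rodrigues(np.array(p['rvec'],float))[0]; t=np.array(p['tvec'],float).ravel()
    p['R']=R;p['t']=t;p['f']=p['image'].shape[0]/2/np.tan(np.radians(p['vfov'])/2)
    p['C']=-R.T@t
    pickle.dump(p,open(f'pics/{tag}.pkl','wb'))
    return p
def load(tag): return pickle.load(open(f'pics/{tag}.pkl','rb'))
def atz(p,r,c,z):
    d=p['R'].T@np.array([(c-p['cx'])/p['f'],(r-p['cy'])/p['f'],1]); s=(z-p['C'][2])/d[2]
    return p['C']+s*d
def proj(p,X):
    x=p['R']@np.array(X,float)+p['t']; return np.array([p['cy']+p['f']*x[1]/x[2],p['cx']+p['f']*x[0]/x[2]])
E
python3 - <<'E'
from h import *
for n in ['side','top','wrist']:
    p=grab(n,n+'0'); print(n,p['vfov'],p['C'],p['R'].round(3).tolist())
    for k in ['jig','hook_face','magnifier','magcase','drawer']:
        for d in env.outline_of(k,p)[:3]: print(k,round(d['conf'],2),d['pixel'],d['mask'].sum())
o=env.observe();print({k:np.round(v,3).tolist() for k,v in o.items()})
E
```

```text
pics
side 57.567930466759954 [0.14128356 0.65707384 0.92793427] [[-0.848, -0.529, -0.015], [-0.386, 0.637, -0.667], [0.362, -0.56, -0.745]]
jig 0.78 [272.0, 238.0] 4412
jig 0.26 [373.1, 166.4] 3253
hook_face 0.51 [276.2, 218.7] 79
magnifier 0.92 [160.6, 330.8] 497
magnifier 0.81 [138.6, 288.4] 354
magnifier 0.8 [261.7, 333.9] 788
drawer 0.96 [194.3, 308.1] 2829
drawer 0.34 [269.3, 237.3] 4232
top 53.74710922793213 [0.26225172 0.01898929 1.54903898] [[-0.055, -0.998, 0.003], [-0.977, 0.053, -0.207], [0.207, -0.014, -0.978]]
jig 0.97 [206.9, 216.8] 2736
hook_face 0.52 [203.9, 197.9] 43
magnifier 0.91 [201.2, 355.9] 522
magnifier 0.82 [265.6, 259.5] 542
magnifier 0.61 [148.7, 370.1] 470
magcase 0.72 [205.0, 349.7] 249
drawer 0.65 [206.1, 303.4] 1542
wrist 63.870961620847524 [ 0.20598852 -0.51547587  0.37345935] [[0.253, -0.967, -0.0], [-0.931, -0.243, 0.273], [-0.264, -0.069, -0.962]]
{'time_s': 0.9, 'q': [-87.737, 21.807, 74.333, -0.0, 83.858, -12.337], 'qvel': [0.045, -0.061, 0.104, 0.062, 0.05, 0.031], 'joint_efforts': [0.005, -44.831, -23.146, 0.0, 0.001, -0.0], 'position': [0.139, -0.532, 0.231], 'tool_rot': [[0.252, 0.0, 0.968], [-0.968, -0.0, 0.252], [0.0, -1.0, -0.0]], 'ft_force': [-0.342, 0.125, -0.503], 'wrist_torque': [0.036, -0.015, -0.046], 'grip_width': 0.085}
```

View pics.

View pics/side0.png

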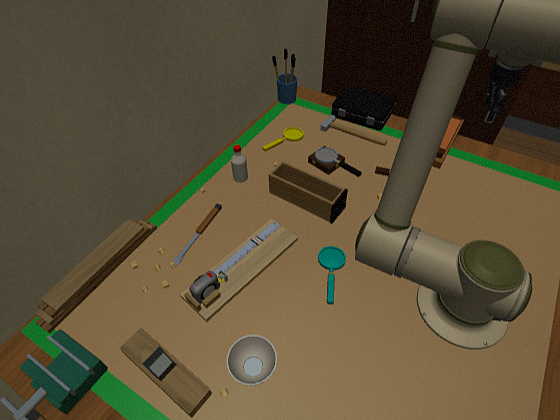

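View pics/top0.png

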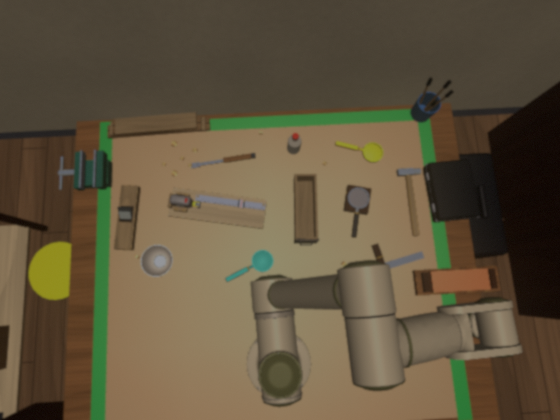

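View pics/wrist0.png

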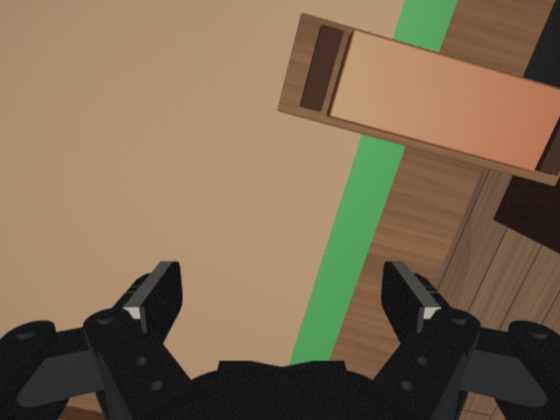

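```bash
python3 - <<'E'
from h import *
p=load('top0')
for n,(r,c),z in [('mark',(204,241),.021),('casetape',(201,180),.084),('boardc',(208,217),.018),('hook',(204,198),.046),('lens',(198,358),.035),('handleend',(235,355),.035),('drawer',(208,305),.085),('dr_near',(242,305),.085),('dr_far',(175,304),.085)]: print(n,atz(p,r,c,z).round(3))
im=cv2.cvtColor(p['image'],cv2.COLOR_RGB2BGR)
cv2.imwrite('pics/z1.png',cv2.resize(im[170:270,155:385],None,fx=3.4,fy=3.4,interpolation=cv2.INTER_CUBIC))
E
```

```text
mark [0.573 0.107 0.021]
casetape [0.583 0.323 0.084]
boardc [0.563 0.198 0.018]
hook [0.577 0.264 0.046]
lens [ 0.569 -0.331  0.035]
handleend [ 0.432 -0.307  0.035]
drawer [ 0.533 -0.126  0.085]
dr_near [ 0.411 -0.117  0.085]
dr_far [ 0.656 -0.131  0.085]
```

View pics/z1.png

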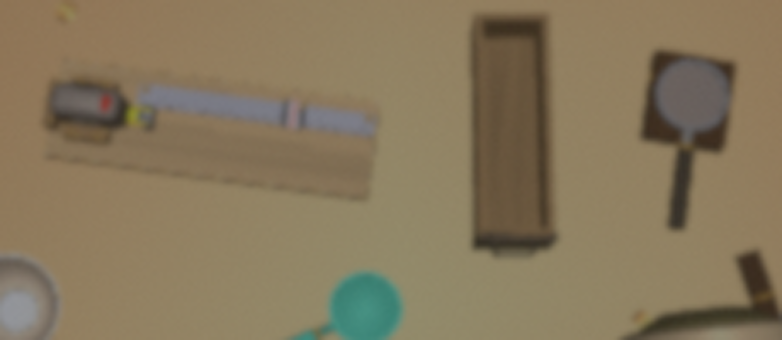

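```bash
cat >> h.py <<'E'
from scipy.spatial.transform import Rotation as Ro
def downR(ang):
    a=np.radians(ang); x=np.array([np.cos(a),np.sin(a),0]); y=np.array([0,0,-1.]); return np.c_[x,y,np.cross(x,y)]
def plan(P1,R1,n,jaw,P0=None,R0=None,dec=4):
    o=env.observe()
    P=np.array(o['position'] if P0 is None else P0); R=np.array(o['tool_rot'] if R0 is None else R0)
    P1=np.array(P1,float); rows=[]
    for i in range(n):
        k=n-i
        d=R.T@(P1-P)/k; w=np.degrees(Ro.from_matrix(R.T@R1).as_rotvec())/k
        d=d.round(dec);w=w.round(2)+0.
        rows.append([d.tolist(),w.tolist(),jaw]); P=P+R@d; R=R@Ro.from_rotvec(np.radians(w)).as_matrix()
    for i in range(0,n,8): print(str(rows[i:i+8]).replace(' ',''))
    print('end',P.round(4),R.round(3).tolist()); return P,R
E
python3 - <<'E'
from h import *
plan([.573,.20,.231],downR(-7),16,0.06)
E
```

```text
[[[-0.0374,0.0,0.0378],[0.0,-4.27,0.0],0.06],[[-0.0345,0.0,0.0405],[0.0,-4.28,0.0],0.06],[[-0.0314,0.0,0.043],[0.0,-4.27,0.0],0.06],[[-0.0281,0.0,0.0452],[0.0,-4.28,0.0],0.06],[[-0.0247,0.0,0.0471],[0.0,-4.27,0.0],0.06],[[-0.0211,0.0,0.0489],[0.0,-4.28,0.0],0.06],[[-0.0174,0.0,0.0503],[0.0,-4.27,0.0],0.06],[[-0.0136,0.0,0.0514],[0.0,-4.28,0.0],0.06]]
[[[-0.0097,0.0,0.0523],[0.0,-4.27,0.0],0.06],[[-0.0058,0.0,0.0529],[0.0,-4.28,0.0],0.06],[[-0.0018,0.0001,0.0532],[0.0,-4.27,0.0],0.06],[[0.0021,0.0,0.0532],[0.0,-4.28,0.0],0.06],[[0.0061,0.0001,0.0529],[0.0,-4.27,0.0],0.06],[[0.01,0.0,0.0522],[0.0,-4.28,0.0],0.06],[[0.0139,0.0001,0.0514],[0.0,-4.27,0.0],0.06],[[0.0176,0.0,0.0502],[0.0,-4.28,0.0],0.06]]
end [0.573 0.2   0.231] [[0.993, 0.0, 0.122], [-0.122, -0.0, 0.993], [0.0, -1.0, -0.0]]
```

>>> carry_out:
  plan:
    - [[-0.037,0,0.038],[0,-4.3,0],0.06]
    - [[-0.034,0,0.041],[0,-4.3,0],0.06]
    - [[-0.031,0,0.043],[0,-4.3,0],0.06]
    - [[-0.028,0,0.045],[0,-4.3,0],0.06]
    - [[-0.025,0,0.047],[0,-4.3,0],0.06]
    - [[-0.021,0,0.049],[0,-4.3,0],0.06]
    - [[-0.017,0,0.05],[0,-4.3,0],0.06]
    - [[-0.014,0,0.051],[0,-4.3,0],0.06]

```text
time_s: 1.9
position: [0.3562, -0.1658, 0.2316]
tool_rot: [[0.756, 0.001, 0.654], [-0.654, -0.001, 0.756], [0.001, -1.0, 0.0]]
ft_force: [0.4, -0.7, 0.2]
grip_width: 0.0598
```

>>> carry_out:
  plan:
    - [[-0.01,0,0.052],[0,-4.3,0],0.06]
    - [[-0.006,0,0.053],[0,-4.3,0],0.06]
    - [[-0.002,0,0.053],[0,-4.3,0],0.06]
    - [[0.002,0,0.053],[0,-4.3,0],0.06]
    - [[0.006,0,0.053],[0,-4.3,0],0.06]
    - [[0.01,0,0.052],[0,-4.2,0],0.06]
    - [[0.014,0,0.051],[0,-4.2,0],0.06]
    - [[0.018,0,0.05],[0,-4.2,0],0.06]

```text
time_s: 2.9
position: [0.5711, 0.2007, 0.2313]
tool_rot: [[0.993, 0.0, 0.118], [-0.118, -0.0, 0.993], [0.0, -1.0, -0.0]]
ft_force: [-0.3, -1.4, -0.1]
grip_width: 0.06
```

```bash
python3 - <<'E'
from h import *
p=grab('wrist','w1')
o=env.observe();print(o['time_s'],np.round(o['position'],4),np.round(o['qvel'],2))
for k in ['hook_face','jig','blade']:
    for d in env.outline_of(k,p)[:2]:
        m=d['mask']; rr,cc=np.where(m);print(k,round(d['conf'],2),d['pixel'],m.sum(),rr.min(),rr.max(),cc.min(),cc.max())
E
```

```text
2.95 [0.5728 0.2052 0.2304] [-3.31 -2.79  6.97 -0.58 -3.05 -0.16]
hook_face 0.57 [107.7, 283.5] 691 90 121 269 294
hook_face 0.28 [256.4, 296.1] 503 248 268 282 308
jig 0.86 [148.8, 275.6] 32946 0 327 223 346
blade 0.79 [107.9, 277.8] 725 90 121 268 294
```

View pics/w1.png

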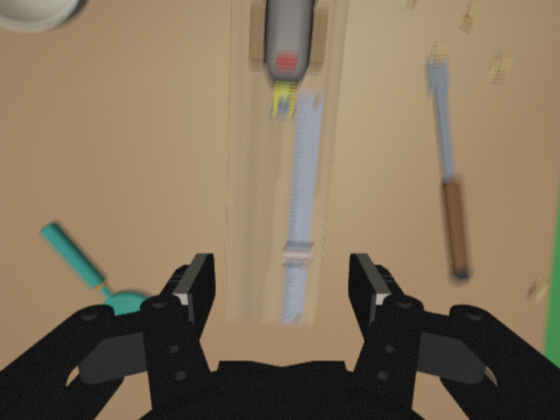

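```bash
python3 - <<'E'
from h import *
p=grab('wrist','w2')
o=env.observe();print(o['time_s'],np.round(o['position'],4),np.round(o['qvel'],2))
im=cv2.cvtColor(p['image'],cv2.COLOR_RGB2BGR)
cv2.imwrite('pics/z2.png',cv2.resize(im[60:160,210:350],None,fx=5,fy=5,interpolation=cv2.INTER_CUBIC))
cv2.imwrite('pics/z3.png',cv2.resize(im[230:335,210:350],None,fx=5,fy=5,interpolation=cv2.INTER_CUBIC))
E
```

```text
3.15 [0.5701 0.1988 0.2311] [-1.09 -1.04  0.62 -0.02  0.09  0.03]
```

View pics/z2.png

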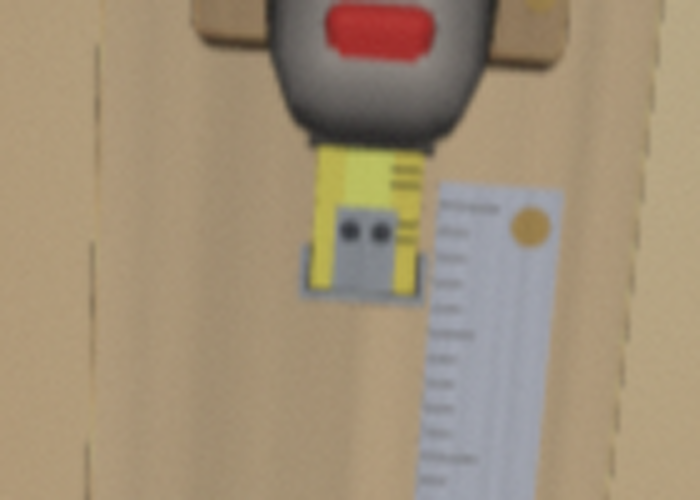

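View pics/z3.png

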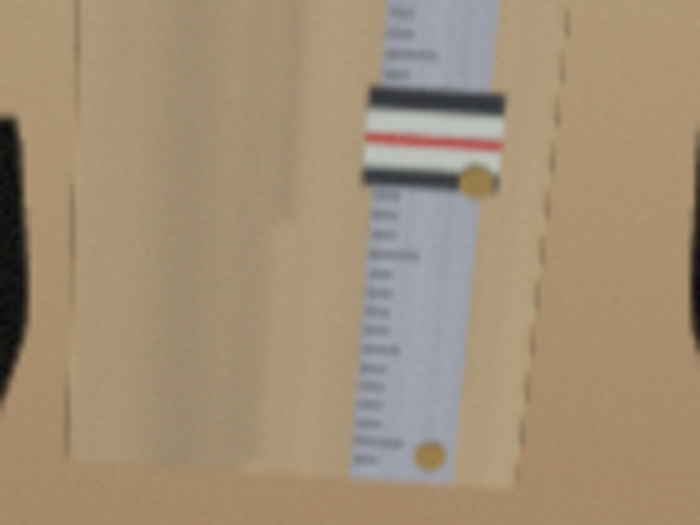

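```bash
python3 - <<'E'
from h import *
p=load('w2')
def z2(r,c,z): return atz(p,60+(r+.5)/5-.5,210+(c+.5)/5-.5,z)
def z3(r,c,z): return atz(p,230+(r+.5)/5-.5,210+(c+.5)/5-.5,z)
hk=z2(299,361,.046);hl=z2(298,300,.046);hr=z2(303,422,.046)
m=z3(137,365,.021);m2=z3(146,502,.021)
r0=z2(188,440,.0195);r1=z3(478,350,.0195)
b0=z3(457,70,.018);b1=z3(487,515,.018)
e0=z2(100,98,.018)
q0=z2(187,564,.0195);q1=z3(480,452,.0195)
for n,v in dict(hk=hk,hl=hl,hr=hr,m=m,m2=m2,r0=r0,r1=r1,b0=b0,b1=b1,e0=e0,C=p['C']).items(): print(n,v.round(4))
ang=lambda v: np.degrees(np.arctan2(v[1],v[0])).round(2)
print(ang(r1-r0),ang(q1-q0),ang(b1-b0),ang(m2-m),ang(hr-hl),ang(b0-e0))
u=(r1-r0)[:2]/np.linalg.norm((r1-r0)[:2]);print(u,'draw',u@(m-hk)[:2], 'hookw',np.linalg.norm(hr-hl),'rule',np.linalg.norm((r1-r0)),'bw',np.linalg.norm(b1-b0))
n=np.array([-u[1],u[0]]);print('y of hook rel mark',n@(hk-m)[:2], n@(r0-hk)[:2])
E
```

```text
hk [0.5783 0.2602 0.046 ]
hl [0.567  0.2618 0.046 ]
hr [0.5896 0.2582 0.046 ]
m [0.5614 0.1096 0.021 ]
m2 [0.592  0.1037 0.021 ]
r0 [0.5964 0.2791 0.0195]
r1 [0.5472 0.0203 0.0195]
b0 [0.4803 0.033  0.018 ]
b1 [0.5867 0.012  0.018 ]
e0 [0.5311 0.3036 0.018 ]
C [0.5789 0.2678 0.3728]
-100.78 -100.77 -11.22 -10.86 -9.06 -100.63
[-0.187032   -0.98235382] draw 0.1511688723834964 hookw 0.022939281799411283 rule 0.26345742120073 bw 0.10839674604609652
y of hook rel mark -0.011530948803006003 0.014291455901805021
```

```bash
python3 - <<'E'
from h import *
P,R=plan([.579,.264,.075],downR(-10.75),5,0.048)
plan([.579,.264,.026],downR(-10.75),3,0.048,P,R)
E
```

```text
[[[0.0002,0.0312,0.0132],[0.0,0.77,-0.01],0.048],[[0.0,0.0312,0.0132],[0.01,0.77,-0.01],0.048],[[-0.0001,0.0312,0.0131],[0.0,0.76,0.0],0.048],[[-0.0003,0.0312,0.0132],[0.01,0.77,-0.01],0.048],[[-0.0006,0.0313,0.0131],[0.0,0.76,0.0],0.048]]
end [0.579 0.264 0.075] [[0.982, -0.0, 0.186], [-0.186, -0.0, 0.982], [-0.0, -1.0, -0.0]]
[[[0.0,0.0163,0.0],[0.0,0.0,0.0],0.048],[[0.0,0.0163,0.0],[0.0,0.0,0.0],0.048],[[0.0,0.0164,0.0],[0.0,0.0,0.0],0.048]]
end [0.579 0.264 0.026] [[0.982, -0.0, 0.186], [-0.186, -0.0, 0.982], [-0.0, -1.0, -0.0]]
```

>>> carry_out:
  plan:
    - [[0.0002,0.0312,0.0132],[0,0.77,0],0.048]
    - [[0,0.0312,0.0132],[0,0.77,0],0.048]
    - [[-0.0001,0.0312,0.0131],[0,0.76,0],0.048]
    - [[-0.0003,0.0312,0.0132],[0,0.77,0],0.048]
    - [[-0.0006,0.0313,0.0131],[0,0.76,0],0.048]
    - [[0,0,0],[0,0,0],0.048]

```text
time_s: 3.9
position: [0.5781, 0.2634, 0.0737]
tool_rot: [[0.982, -0.004, 0.187], [-0.187, -0.001, 0.982], [-0.004, -1.0, -0.002]]
ft_force: [-0.5, -0.3, 0.2]
grip_width: 0.0482
```

```bash
python3 - <<'E'
from h import *
p=grab('wrist','w3')
o=env.observe();print(o['time_s'],np.round(o['position'],4),np.round(o['tool_rot'],3).tolist())
E
```

```text
3.95 [0.5791 0.2633 0.0755] [[0.982, -0.001, 0.187], [-0.187, -0.0, 0.982], [-0.001, -1.0, -0.001]]
```

View pics/w3.png

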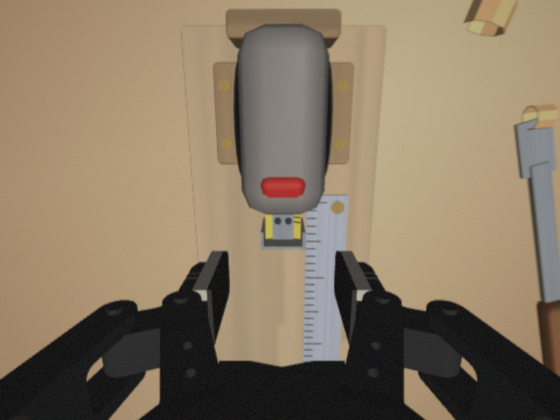

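```bash
python3 - <<'E'
from h import *
p=load('w3'); print(atz(p,234,262,.046),atz(p,234,304,.046),atz(p,247,283,.046),proj(p,[.5783,.2602,.046]),p['C'])
print(atz(p,247,283,.022))
im=cv2.cvtColor(p['image'],cv2.COLOR_RGB2BGR)
cv2.imwrite('pics/z4.png',cv2.resize(im[190:270,220:350],None,fx=6,fy=6,interpolation=cv2.INTER_CUBIC))
E
```

```text
[0.56922381 0.27046601 0.046     ] [0.59135379 0.26630985 0.046     ] [0.57890616 0.26101161 0.046     ] [248.55547384 282.1787291 ] [0.59185497 0.33097144 0.21566551]
[0.57707449 0.25111546 0.022     ]
```

View pics/z4.png

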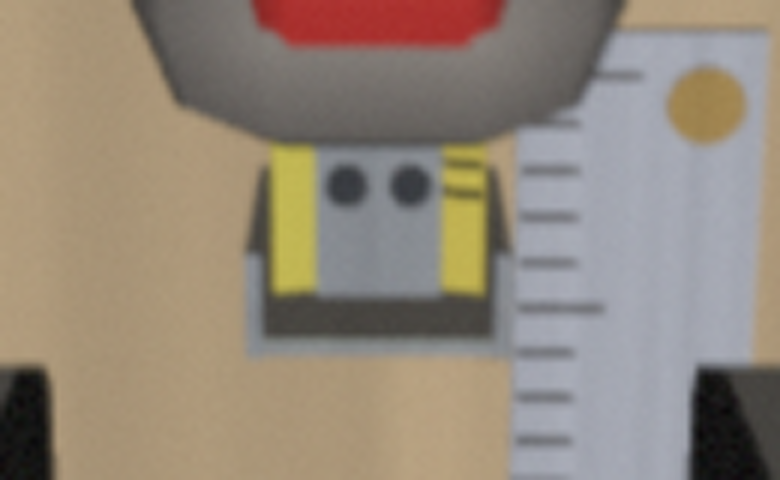

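>>> carry_out:
  plan:
    - [[0,0.017,0],[0,0,0],0.048]
    - [[0,0.017,0],[0,0,0],0.048]
    - [[0,0.015,0],[0,0,0],0.048]
    - [[0,0,0],[0,0,0],0.036]
    - [[0,0,0],[0,0,0],0.02]
    - [[0,0,0],[0,0,0],0.015]
    - [[0,0,0],[0,0,0],0.015]
  force: 50

```text
time_s: 4.82
position: [0.5787, 0.2644, 0.0265]
tool_rot: [[0.983, -0.001, 0.186], [-0.186, 0.0, 0.983], [-0.001, -1.0, -0.0]]
ft_force: [-5.6, -0.0, 1.8]
grip_width: 0.0229
```

```bash
python3 - <<'E'
from h import *
o=env.observe();print(o['time_s'],np.round(o['position'],4),np.round(o['tool_rot'],3).tolist(),o['grip_width'],o['ft_force'])
E
```

```text
4.825 [0.5787 0.2644 0.0265] [[0.983, -0.001, 0.186], [-0.186, 0.0, 0.983], [-0.001, -1.0, -0.0]] 0.022866953669526742 [-5.55628479 -0.02377262  1.78968987]
```

>>> carry_out:
  plan:
    - [[0,0,-0.008],[0,0,0],0.015]
    - [[0,0,-0.015],[0,0,0],0.015]
    - [[0,0,-0.02],[0,0,0],0.015]
    - [[0,0,-0.02],[0,0,0],0.015]
    - [[0,0,-0.02],[0,0,0],0.015]
    - [[0,0,-0.02],[0,0,0],0.015]
    - [[0,0,-0.02],[0,0,0],0.015]
    - [[0,0,-0.015],[0,0,0],0.015]

```text
time_s: 5.82
position: [0.5531, 0.1299, 0.0265]
tool_rot: [[0.982, -0.0, 0.187], [-0.187, 0.003, 0.982], [-0.001, -1.0, 0.003]]
ft_force: [-2.7, 12.4, -0.3]
grip_width: 0.0224
```

>>> carry_out:
  plan:
    - [[0,0,-0.009],[0,0,0],0.015]
    - [[0,0,-0.005],[0,0,0],0.015]
    - [[0,0,0],[0,0,0],0.015]
    - [[0,0,0],[0,0,0],0.015]

```text
time_s: 6.32
position: [0.5504, 0.1159, 0.0265]
tool_rot: [[0.983, -0.001, 0.186], [-0.186, 0.001, 0.983], [-0.001, -1.0, 0.001]]
ft_force: [-5.6, 6.2, 1.1]
grip_width: 0.0227
```

```bash
python3 - <<'E'
from h import *
p=grab('wrist','w4')
o=env.observe();print(o['time_s'],np.round(o['position'],4),np.round(o['tool_rot'],3).tolist(),o['grip_width'],o['ft_force'])
E
```

```text
6.375 [0.5503 0.1159 0.0265] [[0.983, -0.001, 0.186], [-0.186, 0.001, 0.983], [-0.001, -1.0, 0.001]] 0.022326396085190964 [-5.23255383  7.01946144  1.17011555]
```

View pics/w4.png

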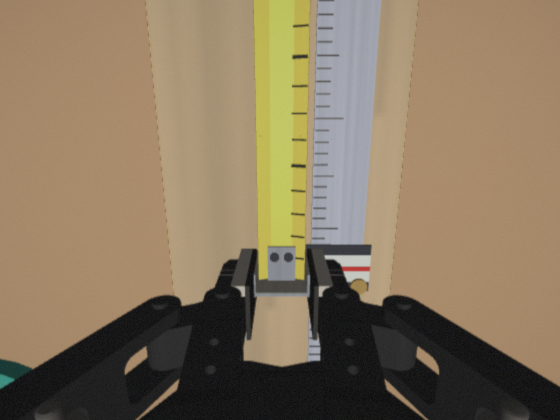

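```bash
python3 - <<'E'
from h import *
p=load('w4')
im=cv2.cvtColor(p['image'],cv2.COLOR_RGB2BGR)
cv2.imwrite('pics/z5.png',cv2.resize(im[230:310,240:380],None,fx=5.5,fy=5.5,interpolation=cv2.INTER_CUBIC))
u=np.array([-0.1868,-.9824])
a=atz(p,294,282,.046);b=atz(p,269,345,.021);c=atz(p,269,370,.021)
print(a,b,c,u@(b-a)[:2],u@(c-a)[:2])
E
```

```text
[0.55052539 0.11268191 0.046     ] [0.58009271 0.10597368 0.021     ] [0.59189564 0.10375311 0.021     ] 0.0010669833540131075 0.0010436902406444632
```

View pics/z5.png

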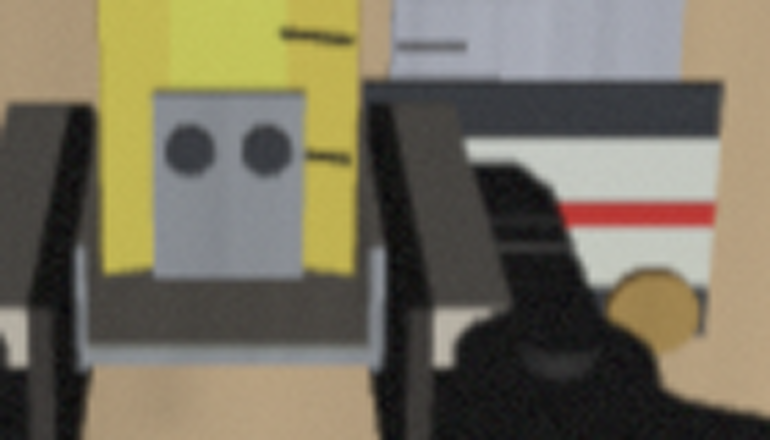

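>>> carry_out:
  plan:
    - [[0,0,0],[0,0,0],0.03]
    - [[0,0,0],[0,0,0],0.046]
    - [[0,0,0],[0,0,0],0.048]
    - [[0,-0.02,0],[0,0,0],0.048]
    - [[0,-0.04,-0.02],[0,0,0],0.048]
    - [[0,-0.03,-0.03],[0,0,0],0.048]
    - [[0,0,-0.018],[0,0,0],0.048]
    - [[0,0,0],[0,0,0],0.048]

```text
time_s: 7.38
position: [0.5379, 0.0473, 0.1156]
tool_rot: [[0.982, -0.001, 0.188], [-0.188, 0.0, 0.982], [-0.001, -1.0, -0.0]]
ft_force: [-0.4, 0.5, -0.4]
grip_width: 0.048
```

>>> carry_out:
  plan:
    - [[0,0,0],[0,0,0],0.048]
    - [[0,0,0],[0,0,0],0.048]

```text
time_s: 7.62
position: [0.5381, 0.0488, 0.1154]
tool_rot: [[0.983, -0.001, 0.185], [-0.185, 0.0, 0.983], [-0.001, -1.0, 0.0]]
ft_force: [-0.6, 0.6, -0.7]
grip_width: 0.0484
```

```bash
python3 - <<'E'
from h import *
p=grab('wrist','w5')
o=env.observe();print(o['time_s'],np.round(o['position'],4),np.round(o['qvel'],2),p['C'])
im=cv2.cvtColor(p['image'],cv2.COLOR_RGB2BGR)
print(proj(p,[.5504,.1115,.046]))
r,c=proj(p,[.5504,.1115,.046]).astype(int)
r0=max(0,r-40);print(r0,c-50)
cv2.imwrite('pics/z6.png',cv2.resize(im[r0:r0+80,c-50:c+90],None,fx=5.5,fy=5.5,interpolation=cv2.INTER_CUBIC))
E
```

```text
7.675 [0.5382 0.0488 0.1156] [ 0.01 -0.36 -0.07 -0.1   0.01 -0.14] [0.5514018  0.11623067 0.25756876]
[119.47821677 281.5349417 ]
79 231
```

View pics/z6.png

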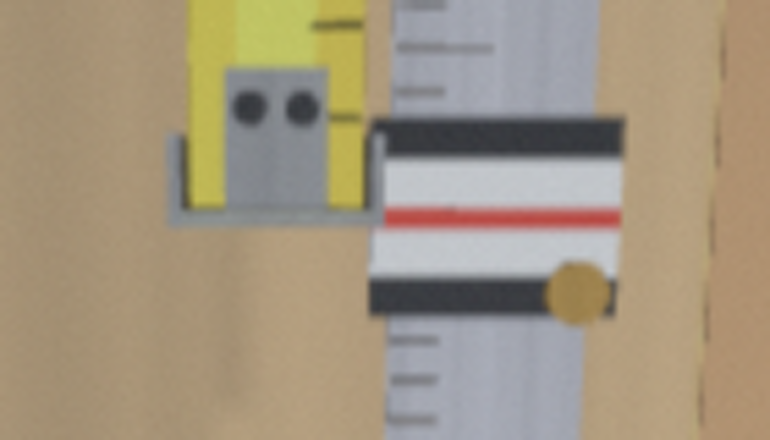

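```bash
python3 - <<'E'
from h import *
p=load('w5')
u=np.array([-0.1868,-.9824])
def z(r,c,h): return atz(p,79+(r+.5)/5.5-.5,231+(c+.5)/5.5-.5,h)
h0=z(228,172,.046);h1=z(228,383,.046);hc=z(228,278,.046)
m0=z(218,386,.021);m1=z(218,620,.021)
print(hc,m0,m1,'w',np.linalg.norm(h1-h0),'m-h',u@(m0-hc)[:2],u@(m1-hc)[:2],u@(m0-h1)[:2])
# case/top cross-check
print(u@(m1-m0)[:2])
E
```

```text
[0.55010018 0.11121639 0.046     ] [0.56327358 0.10934079 0.021     ] [0.59166615 0.10401484 0.021     ] w 0.023334046083794812 m-h -0.0006181969381027981 -0.000689723998851812 -0.0005893928789750273
-7.152706074901343e-05
```

```bash
python3 - <<'E'
from h import *
p=load('w4')
u=np.array([-0.1868,-.9824])
a=atz(p,295.7,281.5,.046);b=atz(p,268.5,348,.021);print(a,b,u@(b-a)[:2], p['C'])
p=grab('side','s2');print(proj(p,a),proj(p,b))
im=cv2.cvtColor(p['image'],cv2.COLOR_RGB2BGR);r,c=proj(p,a).astype(int)
cv2.imwrite('pics/z7.png',cv2.resize(im[r-25:r+25,c-35:c+35],None,fx=10,fy=10,interpolation=cv2.INTER_CUBIC))
E
```

```text
[0.55018052 0.11195382 0.046     ] [0.58154397 0.10596853 0.021     ] 2.1259166956464117e-05 [0.56362664 0.18309471 0.16868184]
[239.69940721 262.86976524] [239.1184073  255.61540144]
```

View pics/z7.png

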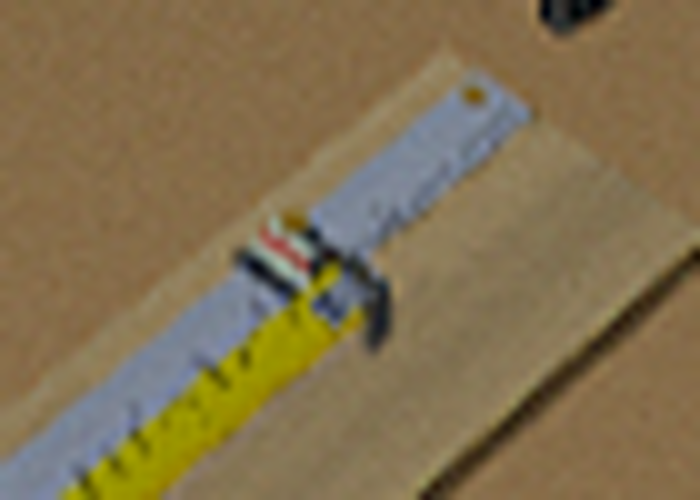

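```bash
python3 - <<'E'
from h import *
P,R=plan([.538,.03,.20],downR(-15),2,0.05)
plan([.46,-.315,.22],downR(-100),10,0.05,P,R)
E
```

```text
[[[0.0016,-0.0421,-0.0092],[0.0,2.16,-0.02],0.05],[[0.0019,-0.0421,-0.0091],[0.0,2.16,-0.03],0.05]]
end [0.538 0.03  0.2  ] [[0.966, 0.0, 0.259], [-0.259, -0.0, 0.966], [0.0, -1.0, -0.0]]
[[[0.0014,-0.002,-0.0353],[0.0,8.5,0.0],0.05],[[0.0066,-0.002,-0.0348],[0.0,8.5,0.0],0.05],[[0.0117,-0.002,-0.0334],[0.0,8.5,0.0],0.05],[[0.0165,-0.002,-0.0313],[0.0,8.5,0.0],0.05],[[0.0209,-0.002,-0.0285],[0.0,8.5,0.0],0.05],[[0.0249,-0.002,-0.0251],[0.0,8.5,0.0],0.05],[[0.0284,-0.002,-0.0212],[0.0,8.5,0.0],0.05],[[0.0312,-0.002,-0.0167],[0.0,8.5,0.0],0.05]]
[[[0.0333,-0.002,-0.0119],[0.0,8.5,0.0],0.05],[[0.0346,-0.002,-0.007],[0.0,8.5,0.0],0.05]]
end [ 0.46  -0.315  0.22 ] [[-0.174, 0.0, 0.985], [-0.985, -0.0, -0.174], [0.0, -1.0, 0.0]]
```

>>> carry_out:
  plan:
    - [[0.0016,-0.042,-0.009],[0,2.2,0],0.05]
    - [[0.0019,-0.042,-0.009],[0,2.2,0],0.05]
    - [[0.0014,-0.002,-0.035],[0,8.5,0],0.05]
    - [[0.0066,-0.002,-0.035],[0,8.5,0],0.05]
    - [[0.0117,-0.002,-0.033],[0,8.5,0],0.05]
    - [[0.0165,-0.002,-0.031],[0,8.5,0],0.05]
    - [[0.021,-0.002,-0.0285],[0,8.5,0],0.05]
    - [[0.025,-0.002,-0.025],[0,8.5,0],0.05]

```text
time_s: 8.72
position: [0.4912, -0.1773, 0.2122]
tool_rot: [[0.401, -0.0, 0.916], [-0.916, 0.0, 0.401], [-0.0, -1.0, -0.0]]
ft_force: [1.2, 1.1, 0.0]
grip_width: 0.0497
```

>>> carry_out:
  plan:
    - [[0.028,-0.002,-0.021],[0,8.5,0],0.05]
    - [[0.031,-0.002,-0.017],[0,8.5,0],0.05]
    - [[0.033,-0.002,-0.012],[0,8.5,0],0.05]
    - [[0.035,-0.002,-0.007],[0,8.5,0],0.05]
    - [[0,0,0],[0,0,0],0.05]
    - [[0,0,0],[0,0,0],0.05]
    - [[0,0,0],[0,0,0],0.05]

```text
time_s: 9.6
position: [0.4597, -0.313, 0.2202]
tool_rot: [[-0.174, -0.0, 0.985], [-0.985, 0.0, -0.174], [-0.0, -1.0, -0.0]]
ft_force: [-0.4, -0.5, 0.7]
grip_width: 0.0501
```

```bash
python3 - <<'E'
from h import *
p=grab('wrist','w6')
o=env.observe();print(o['time_s'],np.round(o['position'],4),np.round(o['qvel'],2),p['C'],np.round(o['q'],1))
for d in env.outline_of('magnifier',p)[:3]:
    rr,cc=np.where(d['mask']);print(d['conf'],d['pixel'],rr.min(),rr.max(),cc.min(),cc.max())
E
```

```text
9.65 [ 0.4597 -0.3131  0.2203] [-0.19  0.08 -0.19 -0.05 -0.02  0.19] [ 0.52829396 -0.32583067  0.36232775] [-46.5  22.9  74.5   0.   82.6  53.6]
0.86 [309.3, 15.8] 276 339 0 45
```

View pics/w6.png

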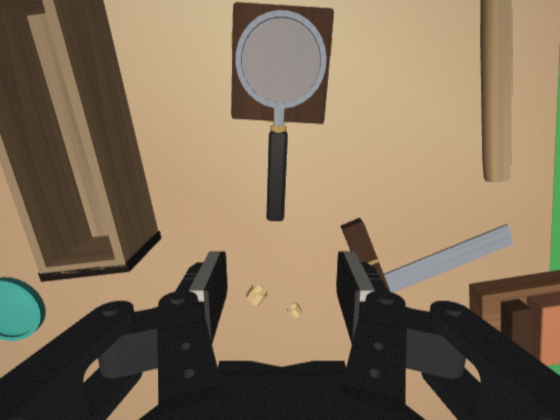

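```bash
python3 - <<'E'
from h import *
p=load('w6')
im=cv2.cvtColor(p['image'],cv2.COLOR_RGB2BGR)
cv2.imwrite('pics/z8.png',cv2.resize(im[0:230,215:345],None,fx=2.6*2/2,fy=2.6,interpolation=cv2.INTER_CUBIC))
g=im.mean(2)
for r in (135,145,160,180,200,212):
    cs=np.where(g[r,262:295]<55)[0]+262; print(r,cs.min(),cs.max(), atz(p,r,(cs.min()+cs.max())/2,.043).round(4))
for c in (272,276,280):
    rs=np.where(g[128:235,c]<55)[0]+128; print(c,rs.min(),rs.max(), atz(p,rs.min(),c,.043).round(4),atz(p,rs.max(),c,.043).round(4))
for (r,c) in [(11,281),(107,281),(59,233.5),(59,327.5)]: print(atz(p,r,c,.040).round(4))
E
```

```text
135 270 286 [ 0.508  -0.3189  0.043 ]
145 269 285 [ 0.4991 -0.3164  0.043 ]
160 269 285 [ 0.4853 -0.3139  0.043 ]
180 268 284 [ 0.4665 -0.3095  0.043 ]
200 268 283 [ 0.4469 -0.3055  0.043 ]
212 267 283 [ 0.4349 -0.3029  0.043 ]
272 132 219 [ 0.5116 -0.3139  0.043 ] [ 0.4283 -0.2986  0.043 ]
276 157 219 [ 0.4882 -0.3135  0.043 ] [ 0.4276 -0.3025  0.043 ]
280 170 219 [ 0.4754 -0.315   0.043 ] [ 0.4269 -0.3065  0.043 ]
[ 0.6094 -0.3396  0.04  ]
[ 0.5321 -0.326   0.04  ]
[ 0.5794 -0.2916  0.04  ]
[ 0.565  -0.3735  0.04  ]
```

View pics/z8.png

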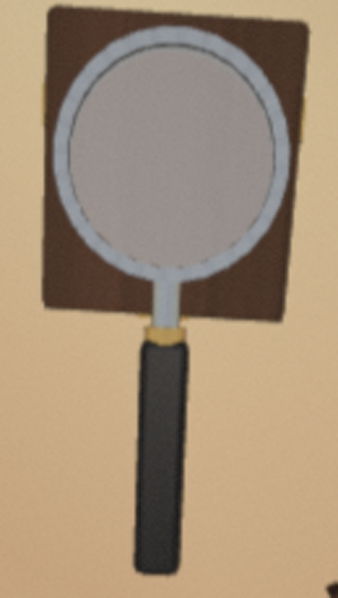

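```bash
python3 - <<'E'
from h import *
P,R=plan([.483,-.3135,.07],downR(-102.1),4,0.045)
plan([.483,-.3135,.017],downR(-102.1),2,0.045,P,R)
E
```

```text
[[[-0.0009,0.0376,0.0058],[0.0,0.52,0.0],0.045],[[-0.001,0.0376,0.0057],[0.0,0.52,0.0],0.045],[[-0.0011,0.0376,0.0057],[0.0,0.51,0.0],0.045],[[-0.0011,0.0375,0.0058],[0.0,0.52,0.0],0.045]]
end [ 0.483  -0.3135  0.07  ] [[-0.21, 0.0, 0.978], [-0.978, 0.0, -0.21], [-0.0, -1.0, -0.0]]
[[[0.0,0.0265,-0.0],[0.0,0.0,0.0],0.045],[[0.0,0.0265,-0.0],[0.0,0.0,0.0],0.045]]
end [ 0.483  -0.3135  0.017 ] [[-0.21, 0.0, 0.978], [-0.978, 0.0, -0.21], [-0.0, -1.0, -0.0]]
```

>>> carry_out:
  plan:
    - [[-0.001,0.0376,0.0058],[0,0.5,0],0.045]
    - [[-0.001,0.0376,0.0058],[0,0.5,0],0.045]
    - [[-0.001,0.0376,0.0057],[0,0.5,0],0.045]
    - [[-0.001,0.0376,0.0057],[0,0.5,0],0.045]
    - [[0,0,0],[0,0,0],0.045]
    - [[0,0,0],[0,0,0],0.045]

```text
time_s: 10.45
position: [0.4832, -0.3147, 0.0713]
tool_rot: [[-0.209, 0.001, 0.978], [-0.978, -0.001, -0.209], [0.001, -1.0, 0.002]]
ft_force: [0.0, -0.5, 0.2]
grip_width: 0.0451
```

```bash
python3 - <<'E'
from h import *
p=grab('wrist','w7')
o=env.observe();print(o['time_s'],np.round(o['position'],4),p['C'])
im=cv2.cvtColor(p['image'],cv2.COLOR_RGB2BGR);g=im.mean(2)
for r in (170,190,210,230): 
    cs=np.where(g[r,255:310]<60)[0]+255; print(r,cs.min(),cs.max(), atz(p,r,(cs.min()+cs.max())/2,.043).round(4))
E
```

```text
10.5 [ 0.4833 -0.3149  0.0716] [ 0.55110276 -0.32981447  0.21352293]
170 259 309 [ 0.5229 -0.3253  0.043 ]Traceback (most recent call last):
  File "<stdin>", line 6, in <module>
    return umr_minimum(a, axis, None, out, keepdims, initial, where)
ValueError: zero-size array to reduction operation minimum which has no identity
```

View pics/w7.png

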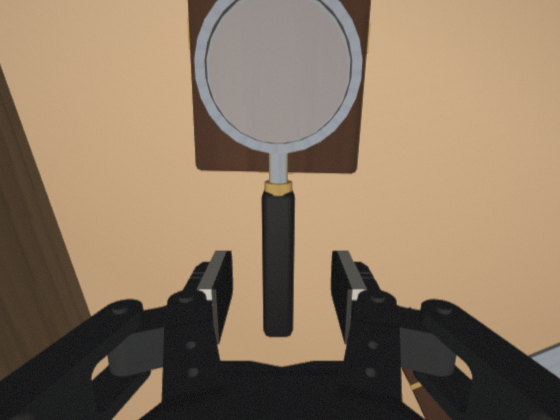

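>>> carry_out:
  plan:
    - [[-0.0012,0.018,0],[0,0,0],0.045]
    - [[0,0.018,0],[0,0,0],0.045]
    - [[0,0.018,0],[0,0,0],0.045]
    - [[0,0,0],[0,0,0],0.045]
    - [[0,0,0],[0,0,0],0.03]
    - [[0,0,0],[0,0,0],0.02]
    - [[0,0,0],[0,0,0],0.01]
    - [[0,0,0],[0,0,0],0.01]
  force: 90

```text
time_s: 11.5
position: [0.4833, -0.3136, 0.0167]
tool_rot: [[-0.21, 0.001, 0.978], [-0.978, -0.001, -0.21], [0.001, -1.0, 0.001]]
ft_force: [-1.0, 0.6, 5.5]
grip_width: 0.0165
```

```bash
python3 - <<'E'
from h import *
p=grab('wrist','w8')
o=env.observe();print(o['time_s'],np.round(o['position'],4),np.round(o['tool_rot'],3).tolist(),o['grip_width'],o['ft_force'])
E
```

```text
11.55 [ 0.4833 -0.3136  0.0167] [[-0.21, 0.001, 0.978], [-0.978, -0.001, -0.21], [0.001, -1.0, 0.001]] 0.016316685525162758 [-1.10003264  0.57753015  5.35337386]
```

View pics/w8.png

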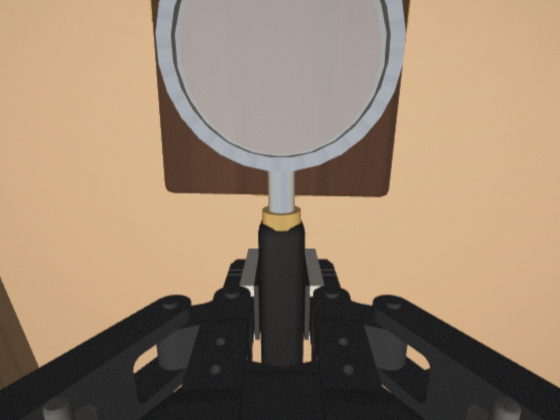

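```bash
python3 - <<'E'
from h import *
p=load('w8'); R=np.array([[-0.21,0.001,.978],[-.978,-.001,-.21],[.001,-1,.001]]);T=np.array([.4833,-.3136,.0167])
for n,r,c,z in [('rimnear top',170,281.5,.040),('rimnear low',171,281.5,.030),('L',40,157,.04),('R',40,406,.04),('hstart',226,281.5,.043),('gold',208,281.5,.038)]: print(n,(R.T@(atz(p,r,c,z)-T)).round(4))
E
```

```text
rimnear top [ 0.0007 -0.0232  0.0497]
rimnear low [ 0.0007 -0.0132  0.0476]
L [-0.0394 -0.0232  0.0918]
R [ 0.0408 -0.0232  0.0919]
hstart [ 0.0007 -0.0263  0.0297]
gold [ 0.0007 -0.0213  0.035 ]
```

>>> carry_out:
  plan:
    - [[0,-0.006,0],[0,0,0],0.01]
    - [[0,-0.012,0],[0,0,0],0.01]
    - [[0,-0.02,0],[0,0,0],0.01]
    - [[0,-0.024,0],[0,0,0],0.01]
    - [[0,-0.024,0],[0,0,0],0.01]
    - [[0,-0.024,0],[0,0,0],0.01]
    - [[0,-0.02,0],[0,0,0],0.01]
    - [[0,-0.008,0],[0,0,0],0.01]

```text
time_s: 12.55
position: [0.4831, -0.3134, 0.1553]
tool_rot: [[-0.21, 0.001, 0.978], [-0.978, -0.001, -0.21], [0.001, -1.0, 0.001]]
ft_force: [-0.1, -0.1, -1.9]
grip_width: 0.0168
```

```bash
python3 - <<'E'
from h import *
o=env.observe()
p=grab('wrist','w9');s=grab('side','s3')
print(o['time_s'],np.round(o['position'],4),np.round(o['tool_rot'],3).tolist(),o['grip_width'],o['ft_force'],o['wrist_torque'])
im=cv2.cvtColor(s['image'],cv2.COLOR_RGB2BGR);cv2.imwrite('pics/z9.png',cv2.resize(im[80:240,260:420],None,fx=3.6,fy=3.6,interpolation=cv2.INTER_CUBIC))
P,R=plan([.462,.128,.139],downR(-100.75),14,0.01)
E
```

```text
12.55 [ 0.4831 -0.3134  0.1553] [[-0.21, 0.001, 0.978], [-0.978, -0.001, -0.21], [0.001, -1.0, 0.001]] 0.016814045209568418 [-0.0753564  -0.13194716 -1.89367013] [ 0.01800152  0.17768792 -0.05043526]
[[[-0.0305,0.0011,-0.0081],[0.0,-0.1,0.0],0.01],[[-0.0305,0.0011,-0.008],[0.0,-0.1,0.0],0.01],[[-0.0305,0.0011,-0.008],[0.0,-0.1,0.0],0.01],[[-0.0306,0.0011,-0.0079],[0.0,-0.1,0.0],0.01],[[-0.0306,0.0011,-0.0079],[-0.01,-0.1,0.0],0.01],[[-0.0306,0.0011,-0.0078],[0.0,-0.1,0.0],0.01],[[-0.0306,0.0011,-0.0078],[-0.01,-0.1,0.0],0.01],[[-0.0306,0.0011,-0.0077],[0.0,-0.1,0.0],0.01]]
[[[-0.0306,0.0011,-0.0077],[-0.01,-0.1,0.01],0.01],[[-0.0306,0.0011,-0.0076],[0.0,-0.1,0.0],0.01],[[-0.0306,0.0011,-0.0076],[-0.01,-0.1,0.01],0.01],[[-0.0307,0.001,-0.0075],[0.0,-0.09,0.0],0.01],[[-0.0306,0.0011,-0.0075],[-0.01,-0.1,0.01],0.01],[[-0.0307,0.001,-0.0074],[0.0,-0.09,0.0],0.01]]
end [0.462 0.128 0.139] [[-0.187, 0.0, 0.982], [-0.982, -0.0, -0.187], [0.0, -1.0, 0.0]]
```

View pics/w9.png

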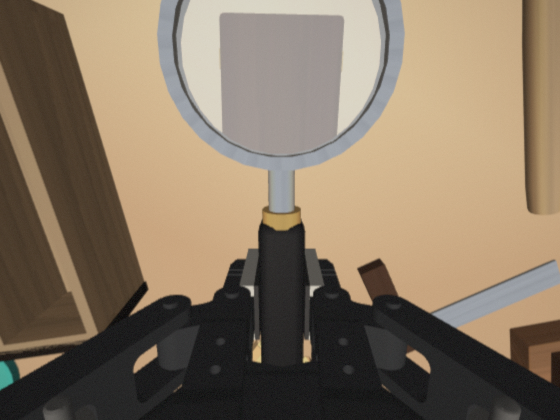

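View pics/z9.png

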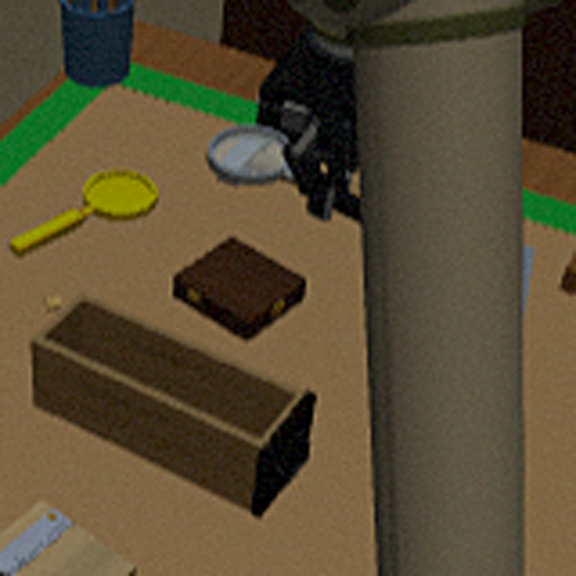

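>>> carry_out:
  plan:
    - [[-0.015,0,-0.004],[0,-0.1,0],0.01]
    - [[-0.031,0,-0.008],[0,-0.1,0],0.01]
    - [[-0.031,0,-0.008],[0,-0.1,0],0.01]
    - [[-0.031,0,-0.008],[0,-0.1,0],0.01]
    - [[-0.031,0,-0.008],[0,-0.1,0],0.01]
    - [[-0.031,0,-0.008],[0,-0.1,0],0.01]
    - [[-0.031,0,-0.008],[0,-0.1,0],0.01]
    - [[-0.031,0,-0.008],[0,-0.1,0],0.01]

```text
time_s: 13.65
position: [0.4705, -0.0719, 0.1531]
tool_rot: [[-0.196, -0.002, 0.981], [-0.981, 0.001, -0.196], [-0.001, -1.0, -0.002]]
ft_force: [0.1, -0.5, -1.7]
grip_width: 0.0163
```

>>> carry_out:
  plan:
    - [[-0.031,0,-0.008],[0,-0.1,0],0.01]
    - [[-0.031,0,-0.008],[0,-0.1,0],0.01]
    - [[-0.031,0,-0.008],[0,-0.1,0],0.01]
    - [[-0.031,0.003,-0.008],[0,-0.1,0],0.01]
    - [[-0.031,0.004,-0.008],[0,-0.1,0],0.01]
    - [[-0.025,0.004,-0.006],[0,-0.1,0],0.01]
    - [[-0.015,0.003,-0.003],[0,0,0],0.01]
    - [[0,0,0],[0,0,0],0.01]

```text
time_s: 14.65
position: [0.4602, 0.1275, 0.1394]
tool_rot: [[-0.185, -0.001, 0.983], [-0.983, -0.0, -0.185], [0.0, -1.0, -0.001]]
ft_force: [0.2, -0.3, -2.2]
grip_width: 0.0163
```

```bash
python3 - <<'E'
from h import *
o=env.observe()
p=grab('wrist','w10');s=grab('side','s4')
print(o['time_s'],np.round(o['position'],4),np.round(o['tool_rot'],3).tolist(),o['grip_width'],o['ft_force'],np.round(o['qvel'],1))
im=cv2.cvtColor(s['image'],cv2.COLOR_RGB2BGR);cv2.imwrite('pics/z10.png',cv2.resize(im[170:320,170:330],None,fx=4,fy=4,interpolation=cv2.INTER_CUBIC))
E
```

```text
14.65 [0.4602 0.1275 0.1394] [[-0.185, -0.001, 0.983], [-0.983, -0.0, -0.185], [0.0, -1.0, -0.001]] 0.01629596304577255 [ 0.15869741 -0.2543974  -2.23968126] [-2.1 -0.4 -0.5 -0.3  0.2 -1. ]
```

View pics/w10.png

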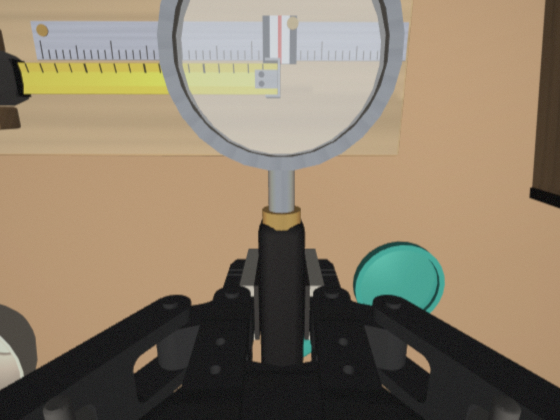

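View pics/z10.png

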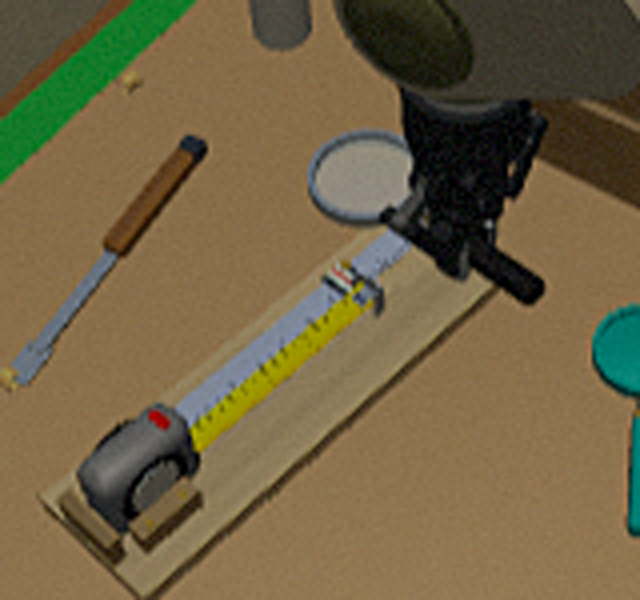

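```bash
python3 - <<'E'
from h import *
ims=[]
for t in ('w8','w9','w10'):
    im=cv2.cvtColor(load(t)['image'],cv2.COLOR_RGB2BGR)
    ims.append(cv2.resize(np.hstack([im[20:100,150:195],im[20:100,370:415]]),None,fx=2.9,fy=6,interpolation=cv2.INTER_CUBIC))
    b=im.astype(float); sat=(im.max(2).astype(int)-im.min(2))
    for r in (30,50,70,90):
        print(t,r,sat[r,152:178].tolist() if r==30 else '',)
cv2.imwrite('pics/z11.png',np.hstack(ims)[:, :800])
from scipy.optimize import least_squares
# blue-minus-red edge based
for t in ('w8','w9','w10'):
    a=load(t)['image'].astype(float); d=cv2.GaussianBlur(a[:,:,2]-a[:,:,0],(0,0),0.8)
    out=[]
    for r in range(30,131,20):
        L=np.argmax(np.gradient(d[r,150:200]))+150; Rr=np.argmin(np.gradient(d[r,340:420]))+340
        out.append((r,L,Rr,Rr-L))
    cN=[np.argmin(np.gradient(d[150:185,c]))+150 for c in (250,262,300,312)]
    print(t,out,cN)
E
```

```text
w8 30 [72, 51, 38, 13, 8, 12, 12, 11, 12, 12, 11, 11, 12, 11, 12, 11, 11, 10, 9, 1, 8, 7, 8, 3, 2, 2]
w8 50 
w8 70 
w8 90 
w9 30 [62, 63, 62, 62, 55, 23, 8, 10, 11, 12, 11, 11, 11, 11, 11, 11, 10, 11, 10, 10, 7, 5, 6, 7, 4, 1]
w9 50 
w9 70 
w9 90 
w10 30 [14, 15, 15, 14, 13, 11, 10, 10, 11, 11, 11, 11, 11, 10, 10, 10, 9, 10, 10, 9, 3, 5, 5, 5, 2, 2]
w10 50 
w10 70 
w10 90 
w8 [(30, np.int64(154), np.int64(406), np.int64(252)), (50, np.int64(155), np.int64(404), np.int64(249)), (70, np.int64(160), np.int64(401), np.int64(241)), (90, np.int64(166), np.int64(399), np.int64(233)), (110, np.int64(177), np.int64(384), np.int64(207)), (130, np.int64(192), np.int64(395), np.int64(203))] [np.int64(167), np.int64(169), np.int64(169), np.int64(167)]
w9 [(30, np.int64(157), np.int64(404), np.int64(247)), (50, np.int64(158), np.int64(403), np.int64(245)), (70, np.int64(161), np.int64(400), np.int64(239)), (90, np.int64(167), np.int64(393), np.int64(226)), (110, np.int64(178), np.int64(383), np.int64(205)), (130, np.int64(193), np.int64(368), np.int64(175))] [np.int64(166), np.int64(168), np.int64(168), np.int64(166)]
w10 [(30, np.int64(182), np.int64(408), np.int64(226)), (50, np.int64(182), np.int64(406), np.int64(224)), (70, np.int64(162), np.int64(399), np.int64(237)), (90, np.int64(167), np.int64(393), np.int64(226)), (110, np.int64(178), np.int64(383), np.int64(205)), (130, np.int64(193), np.int64(368), np.int64(175))] [np.int64(166), np.int64(169), np.int64(168), np.int64(166)]
```

View pics/z11.png

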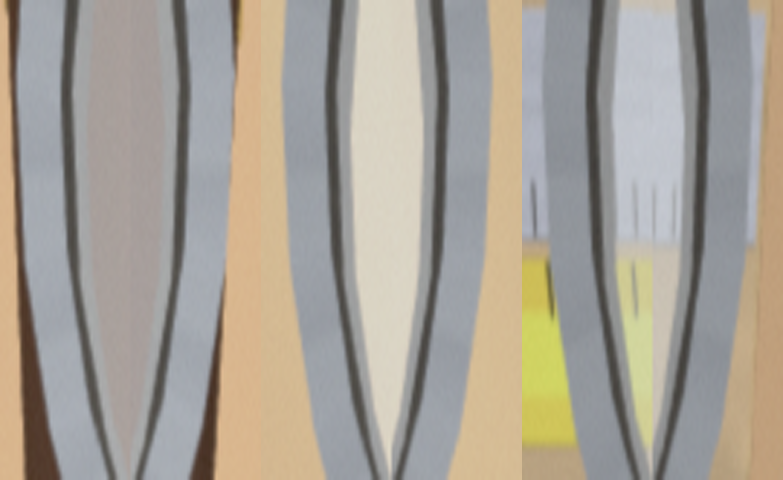

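```bash
python3 - <<'E'
from h import *
p=load('w10'); M=np.linalg.inv(np.array(p['tool_from_camera']))
def edge(th,rad=.040,h=.010):
    a=np.radians(np.linspace(0,360,3601)); q=np.c_[rad*np.cos(a),np.full(a.size,-0.0133-h),.0895+rad*np.sin(a)]
    piv=np.array([0,-.0183,0]); t=np.radians(th); c,s=np.cos(t),np.sin(t)
    Rx=np.array([[1,0,0],[0,c,s],[0,-s,c]])  # +th: lens (tool z) dips to +y(down)
    q=(q-piv)@Rx.T+piv
    k=q@M[:3,:3].T+M[:3,3]; col=p['cx']+p['f']*k[:,0]/k[:,2]; row=p['cy']+p['f']*k[:,1]/k[:,2]
    o=[]
    for r in (50,70,90,110):
        l=col<p['cx']; f=lambda s: np.interp(r,*(lambda A:(A[0],A[1]))(zip_sort(row[s&(row<150)],col[s&(row<150)])))
        o.append(round(f(~l)-f(l),1))
    return o,round(row.max(),1)
def zip_sort(r,c):
    # take lower half (rows below widest)
    w=np.argsort(r); return r[w],c[w]
for th in (-1,0,.5,1,1.5,2,3): print(th,edge(th))
E
```

```text
-1 ([np.float64(250.3), np.float64(242.8), np.float64(229.5), np.float64(209.1)], np.float64(171.1))
0 ([np.float64(247.0), np.float64(240.0), np.float64(226.9), np.float64(206.6)], np.float64(170.5))
0.5 ([np.float64(245.4), np.float64(238.5), np.float64(225.6), np.float64(205.4)], np.float64(170.1))
1 ([np.float64(243.9), np.float64(237.2), np.float64(224.3), np.float64(204.3)], np.float64(169.8))
1.5 ([np.float64(242.3), np.float64(235.8), np.float64(223.1), np.float64(203.2)], np.float64(169.5))
2 ([np.float64(240.8), np.float64(234.4), np.float64(221.9), np.float64(202.1)], np.float64(169.2))
3 ([np.float64(237.7), np.float64(231.8), np.float64(219.6), np.float64(200.0)], np.float64(168.7))
```

```bash
python3 - <<'E'
from h import *
o=env.observe();print(o['time_s'],np.round(o['position'],4),np.round(o['tool_rot'],4).tolist())
R1=downR(-100.75)@Ro.from_rotvec(np.radians([1.0,0,0])).as_matrix()
zh=np.array([.9824,-.1868])
P1=np.r_[np.array([.5502,.1113])-.0895*zh,.0517]
print(P1); plan(P1,R1,6,0.01)
E
```

```text
14.75 [0.4608 0.1265 0.1397] [[-0.1863, -0.0003, 0.9825], [-0.9825, -0.0002, -0.1863], [0.0003, -1.0, -0.0002]]
[0.4622752 0.1280186 0.0517   ]
[[[-0.0003,0.0147,0.0002],[0.17,0.0,0.0],0.01],[[-0.0003,0.0147,0.0002],[0.17,0.0,0.0],0.01],[[-0.0003,0.0147,0.0001],[0.17,0.0,0.0],0.01],[[-0.0003,0.0146,0.0001],[0.17,0.0,0.0],0.01],[[-0.0003,0.0147,-0.0],[0.17,0.01,0.01],0.01],[[-0.0003,0.0146,-0.0],[0.16,0.0,0.0],0.01]]
end [0.4623 0.128  0.0517] [[-0.187, 0.017, 0.982], [-0.982, -0.003, -0.186], [0.0, -1.0, 0.017]]
```

>>> carry_out:
  plan:
    - [[-0.0003,0.014,0.0002],[0.2,0,0],0.01]
    - [[-0.0003,0.018,0.0002],[0.2,0,0],0.01]
    - [[-0.0003,0.018,0.0001],[0.2,0,0],0.01]
    - [[-0.0003,0.016,0.0001],[0.2,0,0],0.01]
    - [[-0.0003,0.01,0],[0.2,0,0],0.01]
    - [[-0.0003,0.007,0],[0,0,0],0.01]
    - [[0,0.005,0],[0,0,0],0.01]
    - [[0,0,0],[0,0,0],0.01]

```text
time_s: 15.75
position: [0.4625, 0.1283, 0.0518]
tool_rot: [[-0.186, 0.017, 0.982], [-0.983, -0.003, -0.186], [0.0, -1.0, 0.017]]
ft_force: [0.4, -0.7, -1.6]
grip_width: 0.0161
```

>>> carry_out:
  plan:
    - [[0,0,0],[0,0,0],0.01]
    - [[0,0,0],[0,0,0],0.01]

```text
time_s: 16.0
position: [0.4626, 0.1284, 0.0521]
tool_rot: [[-0.186, 0.018, 0.982], [-0.983, -0.003, -0.186], [-0.0, -1.0, 0.018]]
ft_force: [0.5, 0.1, -1.7]
grip_width: 0.0162
```

```bash
python3 - <<'E'
from h import *
o=env.observe()
p=grab('wrist','w11');s=grab('side','s5');t=grab('top','t5')
print(o['time_s'],np.round(o['position'],4),np.round(o['tool_rot'],4).tolist(),o['grip_width'],o['ft_force'],np.round(o['qvel'],2))
R=np.array(o['tool_rot']);T=np.array(o['position'])
print('lens in world (droop-corrected)',T+R@np.array([0,-.0133+.0016,.0895]))
im=cv2.cvtColor(s['image'],cv2.COLOR_RGB2BGR);cv2.imwrite('pics/z12.png',cv2.resize(im[190:300,190:310],None,fx=5,fy=5,interpolation=cv2.INTER_CUBIC))
E
```

```text
16.0 [0.4626 0.1284 0.0521] [[-0.1862, 0.0177, 0.9824], [-0.9825, -0.0032, -0.1861], [-0.0001, -0.9998, 0.018]] 0.01617090474091312 [ 0.54776458  0.07505053 -1.70836794] [-0.    0.04  0.17 -0.01 -0.05  0.01]
lens in world (droop-corrected) [0.55032333 0.11179322 0.0654078 ]
```

View pics/w11.png

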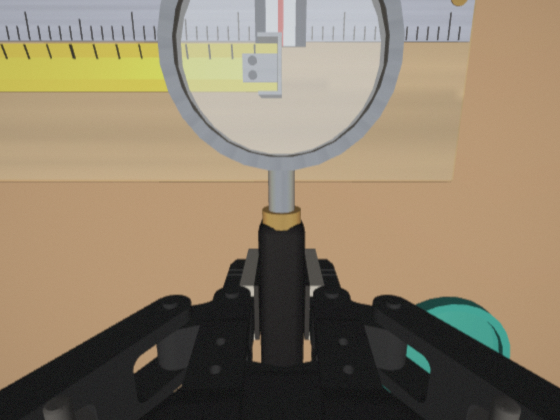

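View pics/z12.png

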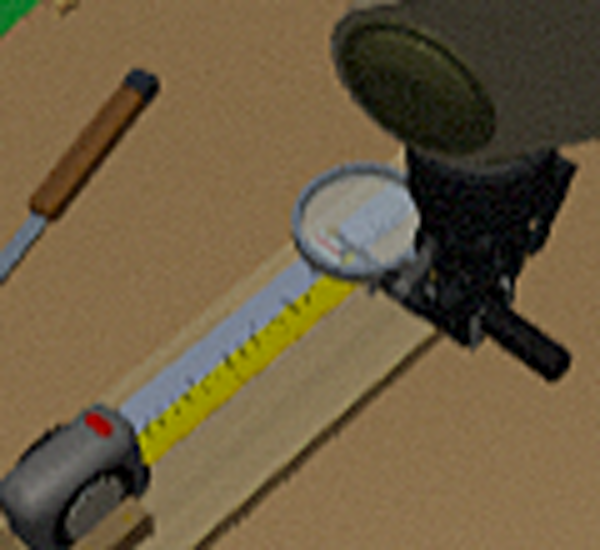

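View pics/t5.png

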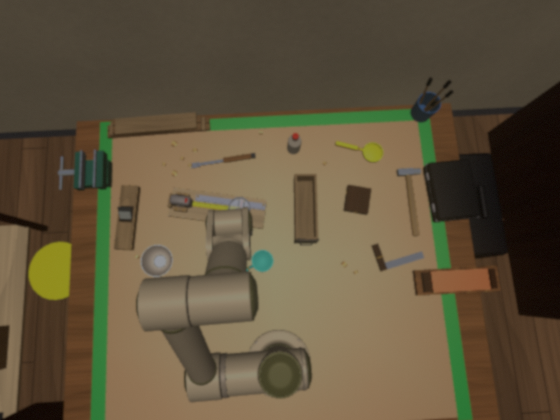

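```bash
python3 - <<'E'
from h import *
p=load('w11'); R=np.array([[-.1862,.0177,.9824],[-.9825,-.0032,-.1861],[-.0001,-.9998,.018]]);T=np.array([.4626,.1284,.0521])
a=atz(p,32,280.5,.046);b=atz(p,97,281,.046);c=(a+b)/2
print(a,b,np.linalg.norm(a-b),'hook mid tool',R.T@(c-T))
d=atz(p,169.5,281,.0754); print('rim near tool',R.T@(d-T), 'red', R.T@(atz(p,15,281,.021)-T))
E
```

```text
[0.56143358 0.10943207 0.046     ] [0.53686242 0.1138655  0.046     ] 0.024967922441012712 hook mid tool [0.00034344 0.00768428 0.08803235]
rim near tool [ 0.00051251 -0.02240901  0.04969551] red [0.00039176 0.03313391 0.11285586]
```

```bash
python3 - <<'E'
from h import *
print(env.close_job())
E
```

```text
the job is handed in; nothing more can be done
None
```

The tape blade is drawn out to the red line and released. The magnifier is held over the hook by its handle, and I handed the job in at about 16 s.

**Tape:** I drew the blade out about 151 mm, let go and backed off. The wrist camera, almost straight above, put the hook face 0.6 mm past the centre of the red line. An oblique view before letting go read 0.0 mm, and the last view, through the lens, showed them level. I trust this to about 0.5 mm and did not correct it.

**Magnifier:** I gripped it by the handle, lifted it over the drawer and lowered it above the hook. The handle is square to the tape, on the side away from the rule.
- **Droop:** The lens had drooped about 1° in the grip, so I pitched the tool up 1°. I did not measure how level it was after that.
- **Height:** By my estimate, the lens's underside is about 19.5 mm above the top of the hook.
- **Centring:** It matches the hook to about 0.5 mm along the tape. It is about 1.5 mm off across the tape, on the rule side, and I left that.

**Last checks:** The wrist force matched the magnifier's weight, with no sign of contact. In the final top picture the drawer and everything else looked unmoved.

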